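# Unplug the pump's exhaust filter and nip it in the cam cradle

## Robot

A 6-joint arm with a two-finger parallel gripper is mounted at the origin on the work surface. World frame = base frame: x ahead of the robot, y to its left, z up, the work surface at z = 0. Lengths are in m, angles in rad, forces in N, time in s.
With the tool pointing down it reaches from about 0.3 to 0.875 m from the base axis. Payload 6.4 kg.
Tool frame: the origin (TCP) lies midway between the tips of the shut fingers; the grasp point (between the pads) lies 19 mm behind it; x points along the fingers, y is the direction in which the jaws open and shut, and the axes are right-handed (so a half turn about x gives the same grasp; the last joint's range is limited). The gripper opens to 85 mm and grips with 20 to 120 N. Pads are 22 mm wide; open, the fingers measure 114 mm over their backs; the gripper's body (76 mm by 85 mm) begins 54 mm behind the grasp point. The pads swing forward as they close: fully open they stand 13 mm farther back than shut.
Start: joints at [-1.4, 0.181, 1.607, -0, 1.354, -0.206], TCP at [0.212, -0.535, 0.231] pointing down, gripper open.
Joint ranges: [-2.99, 2.99], [-0.89, 2.07], [0.3, 2.58], [-1.14, 4.28], [0, 2.63], [-3.12, 3.12]. Speed limits (rad/s): [2.57, 2.57, 3.01, 3.14, 3.14, 3.14].

## Interface

Orientations are given as a unit quaternion [x, y, z, w].
In Python, from rig import * gives the robot as it stands. The module is installed in compiled form; this text tells all that it offers.
- The arm moves only by the tool jog_arm, never from a script. Its argument "steps" is a list of rows, each a list of 2 entries, a list of its own where there are three numbers: the shift along the world's x, y, z in m, then the turn, a rotation vector about the world's x, y, z in degrees. A call has 1 to 10 rows; each row is the pose to reach, as a shift and turn from the pose commanded when the call began; what a row does not reach only later rows make up. A row lasts 1/12 s, in which the tool goes at most 41.7 mm and 7.16 degrees, less where a joint would pass 70% of its speed; a pose out of reach is approached as far as the arm can. A call with a gripper value outside its range is refused whole. "claw" is the finger opening in m, from 0 to 0.0854, set as the call begins (left out, the last holds). The fingers move at their own pace and stop on an object; the grip force is fixed at half the most. Time passes only in rows, so rows that repeat a pose let the fingers close. It gives the time, the measured TCP pose, the force and the opening at its end, in the units of the state.
- get_state(): the state, without advancing time (a new reading comes with each control period).
- get_image(name): name is "side" or "top"; returns a dict with "pixels" (400x640x3 uint8, red, green, blue), "fx", "fy", "cx", "cy" (pixels), "R" (3x3) and "t" (3): a world point X has camera coordinates R X + t. Camera axes: x right, y down, z forward; pixel columns grow to the right and rows downward; lengths in m; the calibration is good to about 2 mm. A picture is of the moment at which its call begins. There is no depth.
- finish_job(): hands the job in, once; it reports no verdict.
The state is a dict: "clock": time; "joints": joint angles; "joint_velocities": joint speeds; "joint_efforts": joint torques, N m; "ee_pos": TCP position; "eef_rot": TCP orientation; "force": force on the tool from outside, world axes, zero at the start; "wrist_torque": the same for the moment, N m; "width": opening from 0.0 (shut) to 1.0 (fully open).
Only numpy, scipy, OpenCV 4.12 (cv2) and the standard library are available. Lean on these libraries where they do the work, as an engineer would, in place of code of your own. Each camera call takes 0.05 s, during which the arm holds its last target.

## Task

Push back the sprung sleeve of the pump's quick coupling so that the plugged-in exhaust filter comes free, draw the filter straight out and let the sleeve snap forward again. Lay the filter level in the servicing cradle with its square part between the jaws and let go of it; then turn the cam lever just far enough for the sprung rubber pad to hold the filter against the back jaw, pad pressed in roughly halfway, never right to its end. Do not drop the filter or disturb the other things on the bench.

Things in the scene. Friction and masses are not known exactly. Their poses are not given: they have to be found in the camera images.
- pump: Fixed bench pump, quick coupling on its front. Origin on the table; x = coupling axis, pointing out of the pump along the filter; z up. Coupling axis at z 60 mm. Grey head: front face at x 0, 110 mm wide, top z 98; motor behind it to x -120. Base plate 240 x 116 mm, top z 16. Saddle x 74 to 110 mm, 34 wide, top z 46, carries the filter's square part.
- flange_face (a point): Centre (on the axis) of the front face, facing pump +x, of the flange of the coupling's steel sleeve; moves with it. At rest x 42, z 60 mm of the pump. Flange: 52 mm outer diameter, 6 mm thick; its top edge stands 12 mm above the filter's square part and 17 mm above its neck. Sleeve behind it: 39 mm diameter.
- sleeve (a joint): Sleeve travel, m: 0 forward (rest), 0.012 fully back to the pump (-x). Spring 5 to 8 N; push any part of the flange. Forward, the filter is locked. Past 0.007 it lets go and a 6 N ejector pushes the filter out 8 mm. Released then, the sleeve hangs near 0.005, rubbing on the nipple, until the filter is drawn out 20 mm or more in all (about 5 N), then snaps to 0.
- filter: Loose filter, about 160 g. Origin on its axis, centre of the square part; x = from nipple to silencer, z up. Square part x -20 to 20, 28 x 28 mm. Brass silencer x 20 to 66, diameter 24: grasp it here from above. Nipple x -76 to -20: neck and head diameter 18, groove 10. Plugged in: origin at x 92, z 60 mm of the pump, axes parallel; fully out after 40 mm of pull. Centre of mass in the square part.
- cradle: Fixed cradle. Origin on the table; x = along a filter lying in it, y = from cam jaw to back jaw, z up. Floor block x -20 to 20, y -18 to 18, top z 26 mm: the square part rests on it, filter origin then at x 0, z 40. Jaws x -15 to 15, tops z 56; silencer and nipple stick out. Pad face, if free, at y = -18 mm + 10 mm per rad of cam_lever. Base x -33 to 33, y -97 to 53, 8 mm thick.
- back_jaw (a joint): Setting of the stiff adjustable back jaw, 0 to 0.004 m away from the cam jaw; its face is at y = 16 mm + this setting in the cradle. Differs from start to start; leave it.
- cam_lever (a joint): Cam lever angle, rad, 0 (open) to 1.7, counterclockwise from above; starts at 0 to 0.15. Stiff (0.2 N m), stays where left. Pivot at x 0, y -55 mm of the cradle (post top z 52). Level steel bar 12 mm wide, z 30 to 42 mm, round black end (18 mm, z 28 to 44) 85 mm out. At 0 it points to the cradle's -x and swings towards -y. Push its side with the fingers.
- lever_end (a point): Centre of the round end of the cam lever, 85 mm from the pivot, z = 36 mm.
- pad (a joint): How far the sprung rubber pad on the cam jaw is pressed in, m: 0 = free, 0.006 = right in (2.5 N per mm). It rises 10 mm per rad of cam_lever once the filter is pressed against both jaws.
- beaker: Loose glass beaker, 56 mm diameter, 75 mm high; origin under its centre. Bystander.
- jar: Loose closed glass jar, 68 mm diameter, 85 mm high. Bystander.
- tip_box: Loose white pipette-tip box 90 x 125 x 50 mm, tips to 70 mm. Bystander.
- tube_rack: Loose yellow tube rack 70 x 170 x 28 mm, tubes to 42 mm. Bystander.
- well_plate: Loose clear well plate 85 x 127 x 17 mm. Bystander.
- marker: Loose black marker pen 130 mm long, 13 mm thick, lying; origin under its middle. Bystander.

How it is judged:
On the way, in this order (a step that is already met when the one before it is completed fails the run):
1. the sleeve is pushed back while the filter is still in the coupling (value of joint sleeve above 0.005 m and x of filter in the frame of pump below 0.11 m), for 0.05 s.
2. the filter has been drawn out of the coupling and the sleeve has snapped forward (value of joint sleeve below 0.0015 m and distance between filter and flange_face above 0.085 m), for 0.2 s.
3. the filter lies level in the cradle, let go, before it is clamped (contact force between the fingers and filter below 0.1 N and value of joint pad below 0.001 m and value of joint cam_lever below 0.4 rad and x of filter in the frame of cradle between -0.012 and 0.012 m and z of filter in the frame of cradle between 0.037 and 0.043 m and linear speed of filter below 0.02 m/s), for 0.2 s.
At the end, for the whole second after the job is handed in: Filter level and at rest in the cradle, parallel within 0.1 rad, square part centred within 12 mm and on the floor block (height within 3 mm), against the back jaw (y -6 to 10 mm), the cam's pad pressed in 1 to 5 mm; the coupling's sleeve forward within 1.5 mm (x of filter in the frame of cradle between -0.012 and 0.012 m and y of filter in the frame of cradle between -0.006 and 0.01 m and z of filter in the frame of cradle between 0.037 and 0.043 m and angle between the x axis of filter and the x axis of cradle, either way round below 0.1 rad and value of joint pad between 0.001 and 0.005 m and value of joint sleeve below 0.0015 m and linear speed of filter below 0.01 m/s); the robot touches nothing.
It fails at once if the pad was pressed right in: the cam was overrun (value of joint pad above 0.0056 m).
It fails at once if the filter was dropped on the table (height (world z) of filter below 0.032 m).
It fails at once if a bystander was moved by more than 30 mm (distance of any of beaker, jar, tip_box, tube_rack, well_plate, marker from where it was at the start of the episode above 0.03 m).
It also fails if it takes over 61 s, if anything falls off the work surface, if the arm or the gripper's body presses on something with over 40 N, if the wrist force passes 120 N, or if a joint passes its speed limit or range.

## Working session

There is one attempt and no reset: what is moved stays moved. The work goes in short steps, Python scripts to look and compute and a tool call to move; the robot and the scene stay as the last step left them, time stands still between calls to the robot, and variables do not carry over. Pictures are saved under pics/ and viewed, and the job is handed in when it is done.

Besides the shell and the picture viewer there is one more tool, called after ">>>" as a command line: name --argument value ..., lists and objects as JSON in quotes. jog_arm: Moves the arm, as the interface text tells. Its arguments: {"type":"object","properties":{"steps":{"type":"array","items":{"type":"array"}},"claw":{"type":"number"}},"required":["steps"]}

```bash
mkdir -p pics; cat > h.py <<'E'
from rig import *
import numpy as np, cv2, pickle
def snap(n,tag):
    im=get_image(n); pickle.dump(im,open(f'pics/{tag}.pkl','wb'))
    cv2.imwrite(f'pics/{tag}.png',im['pixels'][:,:,::-1]); return im
def load(tag): return pickle.load(open(f'pics/{tag}.pkl','rb'))
def onz(im,u,v,z):
    R=np.array(im['R']);t=np.array(im['t'])
    d=R.T@np.array([(u-im['cx'])/im['fx'],(v-im['cy'])/im['fy'],1]); c=-R.T@t
    return c+d*(z-c[2])/d[2]
def proj(im,X):
    p=np.array(im['R'])@np.array(X)+np.array(im['t']); return im['fx']*p[0]/p[2]+im['cx'],im['fy']*p[1]/p[2]+im['cy']
E
python3 - <<'E'
from h import *
for n in ('top','side'):
    im=snap(n,n+'0'); print(n,-np.array(im['R']).T@np.array(im['t']),im['fx'],np.array(im['R']).round(2).tolist())
print(get_state())
E
```

```text
top [0.4128988  0.03914758 0.98139902] 502.25333573249975 [[-0.02, -1.0, -0.04], [-0.98, 0.02, -0.18], [0.18, 0.04, -0.98]]
side [0.32899488 0.68694896 0.73760798] 492.22849302740667 [[-0.95, -0.32, -0.01], [-0.21, 0.65, -0.73], [0.24, -0.68, -0.69]]
{'clock': 0.1, 'joints': array([-1.40031508e+00,  1.81476920e-01,  1.60789156e+00, -1.59535700e-05,
        1.35379917e+00, -2.06290271e-01]), 'joint_velocities': array([ 7.70723776e-04, -2.35151061e-03, -2.73209980e-03, -7.90436950e-05,
        2.03195002e-03,  3.52293673e-04]), 'joint_efforts': array([ 3.06254299e-05, -4.45877230e+01, -3.52241135e+01, -3.49676056e-04,
        4.09759203e-03, -1.38368745e-05]), 'ee_pos': array([ 0.21148611, -0.53416839,  0.23047647]), 'eef_rot': array([ 0.69460054,  0.13298035, -0.69459161,  0.13186663]), 'force': array([0.14398556, 0.71668187, 0.13798752]), 'wrist_torque': array([-0.00905772, -0.04001123, -0.02755993]), 'width': 1.0002540952512355}
```

View pics/top0.png

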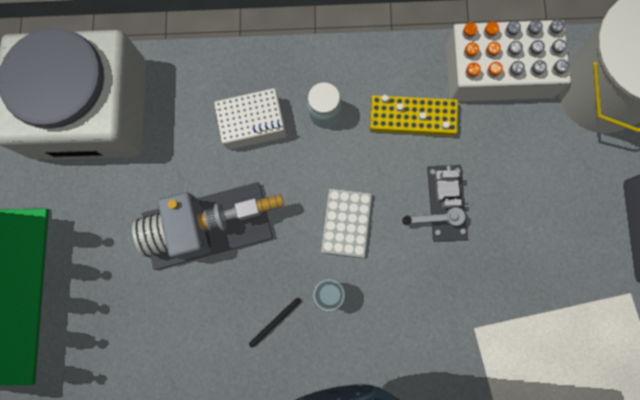

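View pics/side0.png

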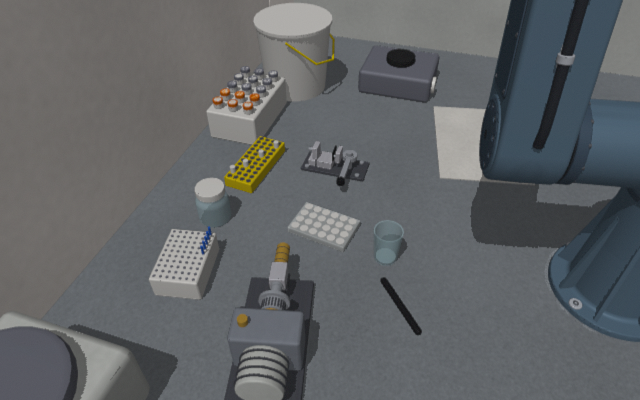

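The top view shows the pump at about (150–285, 190–265) with the brass silencer ending near (283,201), and the cradle at (430–467, 165–240) with its lever end at (407,220). I'll zoom in on both.

```bash
python3 - <<'E'
from h import *
a=load('top0')['pixels'][:,:,::-1]; b=load('side0')['pixels'][:,:,::-1]
def z(im,x0,y0,w,h,k,n): cv2.imwrite('pics/'+n,cv2.resize(im[y0:y0+h,x0:x0+w],None,fx=k,fy=k,interpolation=cv2.INTER_CUBIC))
z(a,130,170,160,110,5,'zt_pump.png'); z(a,395,155,80,95,6,'zt_cr.png')
z(b,220,230,110,120,5,'zs_pump.png'); z(b,295,135,80,55,8,'zs_cr.png')
E
```

```text
(no output)
```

View pics/zt_pump.png

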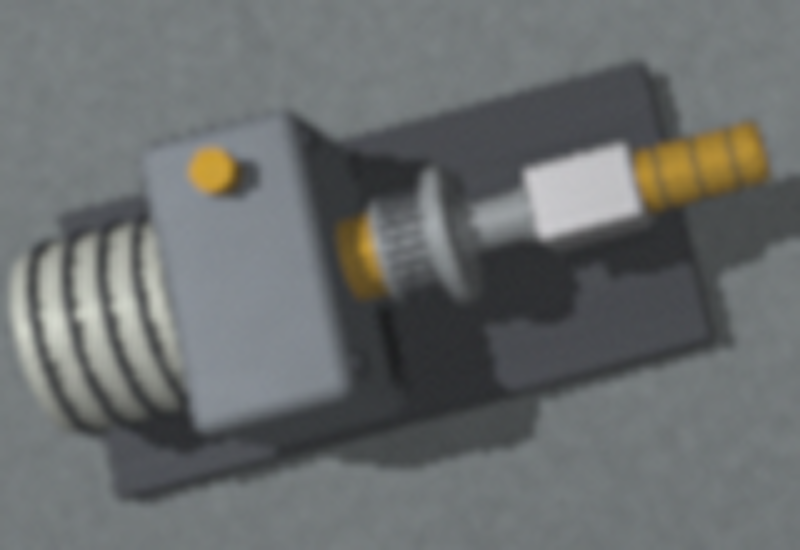

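View pics/zt_cr.png

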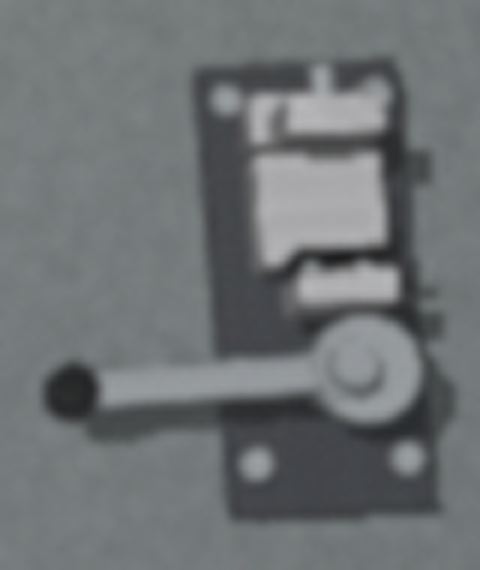

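View pics/zs_pump.png

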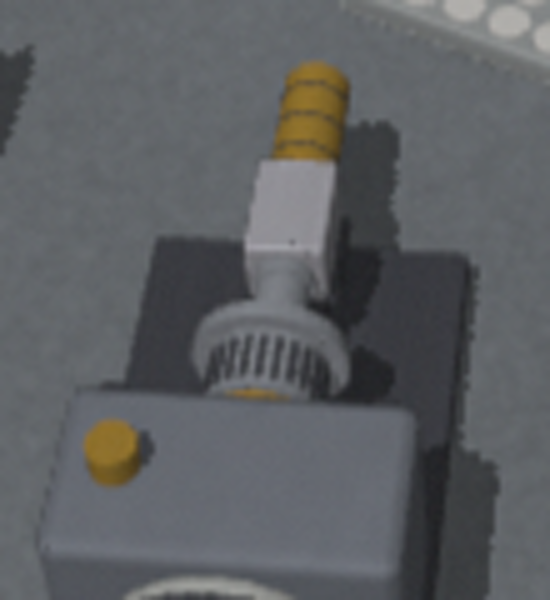

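View pics/zs_cr.png

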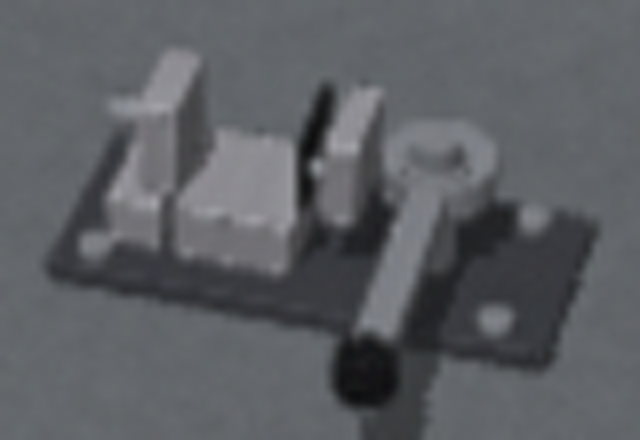

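```bash
cat >> h.py <<'E'
def px(x0,y0,k,x,y): return (x+.5)/k+x0-.5,(y+.5)/k+y0-.5
def fit(loc,wld):
    # rigid 2D fit
    L=np.array(loc,float);W=np.array(wld,float);lc=L.mean(0);wc=W.mean(0)
    H=(L-lc).T@(W-wc); th=np.arctan2(H[0,1]-H[1,0],H[0,0]+H[1,1]); c,s=np.cos(th),np.sin(th)
    R=np.array([[c,-s],[s,c]]); t=wc-R@lc; return th,t,W-(L@R.T+t)
E
python3 - <<'E'
from h import *
T=load('top0');S=load('side0')
def pt(im,o,x,y,z): return onz(im,*px(*o,x,y),z)[:2]
ct=(395,155,6);pt_=(130,170,5);cs=(295,135,8);ps=(220,230,5)
w=[pt(T,ct,*c,8) for c in ((195,72),(400,60),(440,512),(230,520))]
loc=[(-33,53),(33,53),(33,-97),(-33,-97)]
th,t,r=fit(np.array(loc)/1e3,w);print('cradle top',np.degrees(th),t,(r*1e3).round(1).tolist())
w2=[pt(S,cs,*c,8) for c in ((48,268),(598,222),(552,368))]
print(np.array(w2)); 
th2,t2,r2=fit(np.array([loc[0],loc[2],loc[3]])/1e3,w2);print('cradle side',np.degrees(th2),t2,(r2*1e3).round(1).tolist())
e=pt(T,ct,72,391,44);piv=pt(T,ct,366,369,52);print('lever',e,piv,e-piv,np.degrees(np.arctan2(*(e-piv)[::-1])))
print('piv from cradle',t+np.array([[np.cos(th),-np.sin(th)],[np.sin(th),np.cos(th)]])@[0,-.055])
# pump
hw=[pt(T,pt_,*c,98) for c in ((285,112),(350,382))];print('head front',hw)
bw=[pt(T,pt_,*c,16) for c in ((645,62),(715,340))];print('base front',bw)
sq=[pt(T,pt_,*c,74) for c in ((525,170),(628,146),(645,213),(541,240))];print('square top',sq)
w3=[pt(S,ps,*c,74) for c in ((262,160),(337,163),(327,255),(245,247))];print('square side',w3)
print('silencer end', pt(T,pt_,768,152,60))
E
```

```text
cradle top 91.13930009778339 [-0.82864768  1.5979065 ] [[-453.3, -217.3], [-468.0, 200.1], [457.1, 216.2], [464.2, -199.0]]
[[-2.90136257  8.88982319]
 [-1.44039064  9.57662457]
 [-1.40448201  8.90591843]]
cradle side 91.22253455337624 [-1.96263573  9.13411678] [[-886.4, -210.2], [426.0, 407.4], [460.5, -197.3]]
lever [-5.64942662  6.0475703 ] [-7.0394036  12.12597409] [ 1.38997698 -6.07840379] -77.11937692734367
piv from cradle [-0.77365855  1.59900008]
head front [array([-19.83963156, -29.70152816]), array([ -9.00516551, -26.81329355])]
base front [array([-2.97970736, -2.33075456]), array([-1.2525832 , -1.89987631])]
square top [array([-12.88413934, -15.06278032]), array([-13.53493462, -11.98222265]), array([-11.5031907 , -11.46573669]), array([-10.76646139, -14.55939782])]
square side [array([-27.9077431 ,  55.26450001]), array([-25.11012364,  56.01789144]), array([-23.88596863,  51.80041759]), array([-26.92384188,  51.19922572])]
silencer end [-10.63067284  -6.29813442]
```

```bash
cat > m.py <<'E'
from h import *
T=load('top0');S=load('side0')
np.set_printoptions(precision=4,suppress=True)
def pt(im,o,x,y,z): return onz(im,*px(*o,x,y),z/1e3)[:2]
ct=(395,155,6);pt_=(130,170,5);cs=(295,135,8);ps=(220,230,5)
w=[pt(T,ct,*c,8) for c in ((195,72),(400,60),(440,512),(230,520))]
loc=[(-33,53),(33,53),(33,-97),(-33,-97)]
th,t,r=fit(np.array(loc)/1e3,w);print('cradle top',np.degrees(th),t,(r*1e3).round(1).tolist())
w2=[pt(S,cs,*c,8) for c in ((48,268),(598,222),(552,368))]
print(np.array(w2)); 
th2,t2,r2=fit(np.array([loc[0],loc[2],loc[3]])/1e3,w2);print('cradle side',np.degrees(th2),t2,(r2*1e3).round(1).tolist())
e=pt(T,ct,72,391,44);piv=pt(T,ct,366,369,52);print('lever',e,piv,e-piv,np.degrees(np.arctan2(*(e-piv)[::-1])))
print('piv from cradle',t+np.array([[np.cos(th),-np.sin(th)],[np.sin(th),np.cos(th)]])@[0,-.055])
hw=[pt(T,pt_,*c,98) for c in ((285,112),(350,382))];print('head front',hw,np.mean(hw,0))
bw=[pt(T,pt_,*c,16) for c in ((645,62),(715,340))];print('base front',bw,np.mean(bw,0))
sq=[pt(T,pt_,*c,74) for c in ((525,170),(628,146),(645,213),(541,240))];print('square top',sq,np.mean(sq,0))
w3=[pt(S,ps,*c,74) for c in ((262,160),(337,163),(327,255),(245,247))];print('square side',w3,np.mean(w3,0))
print('silencer end', pt(T,pt_,768,152,60))
E
python3 m.py
```

```text
cradle top -88.86069990221661 [ 0.604  -0.1767] [[-1.1, 0.4], [-0.2, -0.6], [0.6, -0.3], [0.8, 0.5]]
[[ 0.6535 -0.1371]
 [ 0.5068 -0.2061]
 [ 0.5031 -0.1388]]
cradle side -88.77746544662378 [ 0.6017 -0.1707] [[-0.5, -0.6], [1.3, -0.4], [-0.9, 1.0]]
lever [ 0.545  -0.0918] [ 0.5487 -0.181 ] [-0.0037  0.0893] 92.34565599106624
piv from cradle [ 0.549  -0.1778]
head front [array([0.5973, 0.31  ]), array([0.4987, 0.2837])] [0.548  0.2968]
base front [array([0.631 , 0.1915]), array([0.52  , 0.1638])] [0.5755 0.1776]
square top [array([0.5781, 0.2268]), array([0.5862, 0.1885]), array([0.561 , 0.1821]), array([0.5518, 0.2206])] [0.5693 0.2045]
square side [array([0.5848, 0.1926]), array([0.5594, 0.1858]), array([0.5483, 0.224 ]), array([0.5759, 0.2294])] [0.5671 0.2079]
silencer end [0.5853 0.1381]
```

```bash
cat >> h.py <<'E'
from scipy.spatial.transform import Rotation as Ro
np.set_printoptions(precision=4,suppress=True)
P0=np.array([.547,.2955]);TH=np.radians(-76.5);PX=np.array([np.cos(TH),np.sin(TH)])
C0=np.array([.603,-.176]);TC=np.radians(-88.9);CX=np.array([np.cos(TC),np.sin(TC)]);CY=np.array([-CX[1],CX[0]])
def st():
    s=get_state();R=Ro.from_quat(s['eef_rot']).as_matrix();y=R[:,1]
    print('t',round(s['clock'],2),'p',s['ee_pos'],'jaw deg',round(np.degrees(np.arctan2(y[1],y[0])),2),'x',R[:,0],'F',s['force'].round(2),'w',round(s['width'],3));return s
E
python3 - <<'E'
from h import *
s=st();print(s['joints'])
print('push',P0+PX*.058,'grasp',P0+PX*.138)
E
```

```text
t 0.1 p [ 0.2115 -0.5342  0.2305] jaw deg -68.41 x [-0.0003  0.0015 -1.    ] F [0.14 0.72 0.14] w 1.0
[-1.4003  0.1815  1.6079 -0.      1.3538 -0.2063]
push [0.5605 0.2391] grasp [0.5792 0.1613]
```

>>> jog_arm --steps '[[[0.017,0.037,0],[0,0,7]],[[0.033,0.074,0],[0,0,14]],[[0.05,0.111,0],[0,0,21]],[[0.066,0.148,0],[0,0,28]],[[0.083,0.185,0],[0,0,35]],[[0.1,0.221,0],[0,0,42]],[[0.116,0.258,0],[0,0,49]],[[0.133,0.295,0],[0,0,56]],[[0.149,0.332,0],[0,0,63]],[[0.166,0.369,0],[0,0,70]]]' --claw 0

```text
clock: 0.93
ee_pos: [0.3776, -0.1637, 0.2312]
eef_rot: [0.492, 0.508, -0.492, 0.508]
force: [0.0, -0.9, -0.5]
width: -0.0
```

>>> jog_arm --steps '[[[0.017,0.037,0],[0,0,4]],[[0.033,0.074,0],[0,0,8]],[[0.05,0.111,0],[0,0,11.9]],[[0.066,0.148,0],[0,0,11.9]],[[0.083,0.185,0],[0,0,11.9]],[[0.1,0.221,0],[0,0,11.9]],[[0.116,0.258,0],[0,0,11.9]],[[0.133,0.295,0],[0,0,11.9]],[[0.149,0.332,0],[0,0,11.9]],[[0.166,0.369,0],[0,0,11.9]]]'

```text
clock: 1.77
ee_pos: [0.5436, 0.2055, 0.2308]
eef_rot: [0.437, 0.556, -0.438, 0.555]
force: [1.5, -1.9, 1.0]
width: 0.002
```

>>> jog_arm --steps '[[[0.017,0.036,0],[0,0,0]],[[0.017,0.036,-0.035],[0,0,0]],[[0.017,0.036,-0.07],[0,0,0]],[[0.017,0.036,-0.1],[0,0,0]],[[0.017,0.036,-0.12],[0,0,0]],[[0.017,0.036,-0.12],[0,0,0]]]'

```text
clock: 2.27
ee_pos: [0.5563, 0.2385, 0.1052]
eef_rot: [0.435, 0.558, -0.441, 0.553]
force: [-0.5, -0.4, -0.2]
width: -0.003
```

```bash
python3 - <<'E'
from h import *
s=st();d=s['ee_pos'][:2]-P0;print(d@PX,d@[-PX[1],PX[0]])
a=snap('top','t1')['pixels'];b=snap('side','s1')['pixels']
A=cv2.resize(a[170:280,130:290],(640,440),interpolation=2);B=cv2.resize(b[190:350,200:360],(440,440),interpolation=2)
cv2.imwrite('pics/c1.png',cv2.resize(np.hstack([A,B]),(800,326))[:,:,::-1])
E
```

```text
t 2.27 p [0.5563 0.2385 0.1052] jaw deg 13.5 x [-0.0105 -0.0023 -0.9999] F [-0.46 -0.43 -0.23] w -0.003
0.057572207812271035 -0.004227019096119386
```

View pics/c1.png

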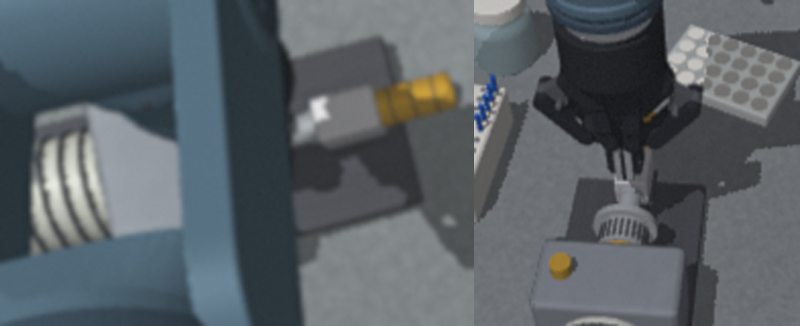

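>>> jog_arm --steps '[[[0,0,0],[0,0,0]],[[0,0,-0.01],[0,0,0]],[[0,0,-0.018],[0,0,0]],[[0,0,-0.018],[0,0,0]],[[0,0,-0.018],[0,0,0]]]'

```text
clock: 2.78
ee_pos: [0.5602, 0.2392, 0.0929]
eef_rot: [0.438, 0.555, -0.438, 0.555]
force: [-0.6, -0.3, 1.0]
width: -0.0
```

```bash
python3 - <<'E'
from h import *
s=st();d=s['ee_pos'][:2]-P0;print(d@PX,d@[-PX[1],PX[0]])
b=snap('side','s2');print(proj(b,s['ee_pos']))
cv2.imwrite('pics/c2.png',cv2.resize(b['pixels'][230:350,200:360],(800,600),interpolation=2)[:,:,::-1])
E
```

```text
t 2.78 p [0.5602 0.2392 0.0929] jaw deg 13.48 x [-0.0009 -0.0002 -1.    ] F [-0.59 -0.3   0.96] w -0.0
0.05784827994128542 -0.00033633915260102893
(np.float64(274.24861867169966), np.float64(278.79283355441675))
```

View pics/c2.png

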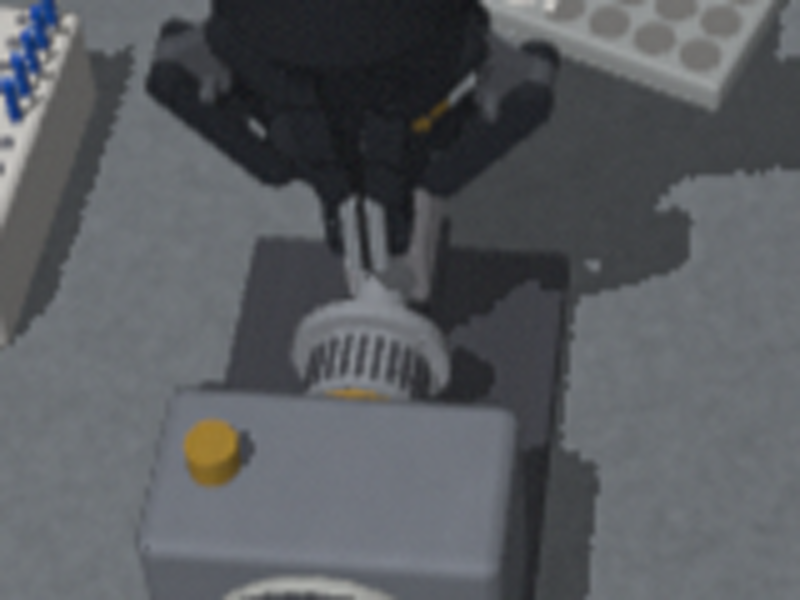

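>>> jog_arm --steps '[[[0,0,-0.008],[0,0,0]],[[0,0,-0.014],[0,0,0]],[[0,0,-0.019],[0,0,0]],[[0,0,-0.019],[0,0,0]]]'

```text
clock: 3.17
ee_pos: [0.5594, 0.2391, 0.0725]
eef_rot: [0.437, 0.556, -0.439, 0.555]
force: [-0.1, 0.3, 0.1]
width: -0.003
```

>>> jog_arm --steps '[[[-0.0005,0.002,0],[0,0,0]],[[-0.0009,0.004,0],[0,0,0]],[[-0.0014,0.006,0],[0,0,0]],[[-0.0019,0.008,0],[0,0,0]],[[-0.0023,0.0097,0],[0,0,0]],[[-0.0023,0.0097,0],[0,0,0]]]'

```text
clock: 3.67
ee_pos: [0.5586, 0.2478, 0.0743]
eef_rot: [0.437, 0.555, -0.438, 0.556]
force: [1.4, -6.1, -1.6]
width: 0.003
```

>>> jog_arm --steps '[[[-0.0005,0.002,0],[0,0,0]],[[-0.0009,0.004,0],[0,0,0]],[[-0.0012,0.005,0],[0,0,0]],[[-0.0012,0.005,0],[0,0,0]]]'

```text
clock: 4.0
ee_pos: [0.5577, 0.2518, 0.0745]
eef_rot: [0.437, 0.554, -0.439, 0.556]
force: [1.7, -9.4, 0.5]
width: 0.0
```

```bash
python3 - <<'E'
from h import *
s=st();d=s['ee_pos'][:2]-P0;print(d@PX,d@[-PX[1],PX[0]])
a=snap('top','t3')['pixels'];b=snap('side','s3')['pixels']
A=cv2.resize(a[170:270,130:290],(640,400),interpolation=2);B=cv2.resize(b[220:320,200:360],(640,400),interpolation=2)
cv2.imwrite('pics/c3.png',cv2.resize(np.vstack([A,B]),None,fx=.75,fy=.75)[:,:,::-1])
E
```

```text
t 4.0 p [0.5577 0.2518 0.0745] jaw deg 13.5 x [ 0.0007 -0.004  -1.    ] F [ 1.71 -9.38  0.47] w 0.0
0.044958979825506985 0.00021581152751794328
```

View pics/c3.png

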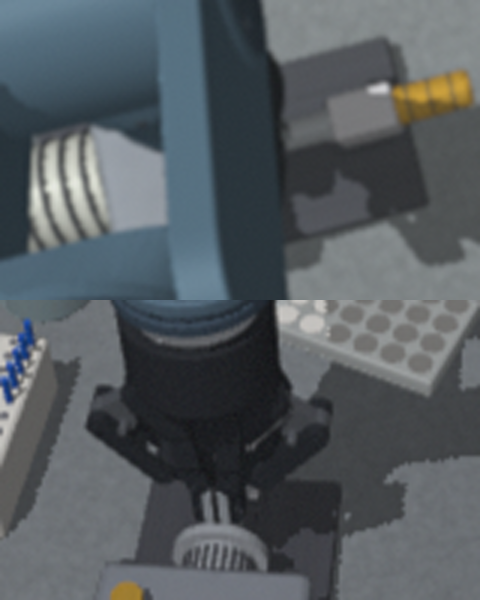

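```bash
cat >> h.py <<'E'
def sil(im,x0=0,x1=640,y0=0,y1=400):
    p=im['pixels'];h=cv2.cvtColor(p,cv2.COLOR_RGB2HSV)
    m=((h[:,:,0]>12)&(h[:,:,0]<28)&(h[:,:,1]>120)&(h[:,:,2]>60)).astype(np.uint8);k=np.zeros_like(m);k[y0:y1,x0:x1]=1;m*=k
    ys,xs=np.nonzero(m);return len(xs),xs.mean(),ys.mean(),xs.min(),xs.max()
E
python3 - <<'E'
from h import *
for n in('top0','t1','t3'): print(n,sil(load(n),240,310,180,220))
E
```

```text
top0 (292, np.float64(269.4691780821918), np.float64(202.87671232876713), np.int64(257), np.int64(282))
t1 (283, np.float64(269.87279151943466), np.float64(202.81625441696113), np.int64(257), np.int64(283))
t3 (280, np.float64(273.64285714285717), np.float64(201.625), np.int64(261), np.int64(286))
```

>>> jog_arm --steps '[[[0.001,-0.004,0],[0,0,0]],[[0.002,-0.008,0],[0,0,0]],[[0.002,-0.008,0.03],[0,0,0]],[[0.002,-0.008,0.06],[0,0,0]],[[0.006,-0.028,0.07],[0,0,0]],[[0.013,-0.06,0.07],[0,0,0]],[[0.0215,-0.091,0.07],[0,0,0]],[[0.0215,-0.091,0.07],[0,0,0]]]'

```text
clock: 4.77
ee_pos: [0.5806, 0.1588, 0.1454]
eef_rot: [0.439, 0.553, -0.439, 0.556]
force: [-1.0, 0.3, 0.0]
width: 0.0
```

>>> jog_arm --steps '[[[0,0,0],[0,0,0]],[[0,0,0],[0,0,0]],[[0,0,0],[0,0,0]],[[0,0,-0.03],[0,0,0]]]' --claw 0.055

```text
clock: 5.1
ee_pos: [0.5829, 0.1648, 0.12]
eef_rot: [0.44, 0.553, -0.435, 0.558]
force: [1.6, -0.2, 0.9]
width: 0.563
```

```bash
python3 - <<'E'
from h import *
s=st();d=s['ee_pos'][:2]-P0;print(d@PX,d@[-PX[1],PX[0]])
a=snap('top','t4')['pixels'];b=snap('side','s4')['pixels']
A=cv2.resize(a[170:270,130:290],(640,400),interpolation=2);B=cv2.resize(b[220:320,200:360],(640,400),interpolation=2)
cv2.imwrite('pics/c4.png',cv2.resize(np.vstack([A,B]),None,fx=.75,fy=.75)[:,:,::-1])
E
```

```text
t 5.1 p [0.5829 0.1648 0.12  ] jaw deg 13.58 x [ 0.0112  0.0013 -0.9999] F [ 1.57 -0.16  0.92] w 0.563
0.1354916475679511 0.004366210884482829
```

View pics/c4.png

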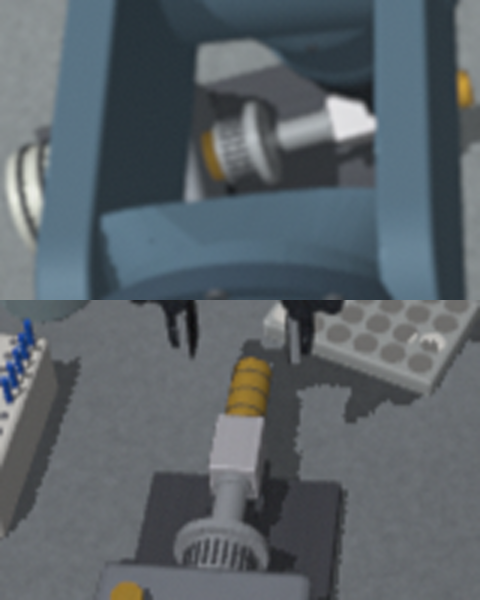

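>>> jog_arm --steps '[[[0,0,0],[0,0,0]],[[0,0,-0.02],[0,0,0]],[[0,0,-0.04],[0,0,0]],[[0,0,-0.055],[0,0,0]],[[0,0,-0.067],[0,0,0]],[[0,0,-0.073],[0,0,0]],[[0,0,-0.073],[0,0,0]],[[0,0,-0.073],[0,0,0]]]'

```text
clock: 5.87
ee_pos: [0.5791, 0.1633, 0.042]
eef_rot: [0.438, 0.555, -0.438, 0.555]
force: [-0.3, 0.7, 0.2]
width: 0.645
```

```bash
python3 - <<'E'
from h import *
s=st();d=s['ee_pos'][:2]-P0;print(d@PX,d@[-PX[1],PX[0]])
b=snap('side','s5');print(proj(b,s['ee_pos']))
cv2.imwrite('pics/c5.png',cv2.resize(b['pixels'][210:330,200:360],(800,600),interpolation=2)[:,:,::-1])
E
```

```text
t 5.87 p [0.5791 0.1633 0.042 ] jaw deg 13.5 x [ 0.0007  0.0001 -1.    ] F [-0.27  0.74  0.16] w 0.645
0.1360627610713767 0.00029776052404775224
(np.float64(282.3094332909067), np.float64(261.7670160178178))
```

View pics/c5.png

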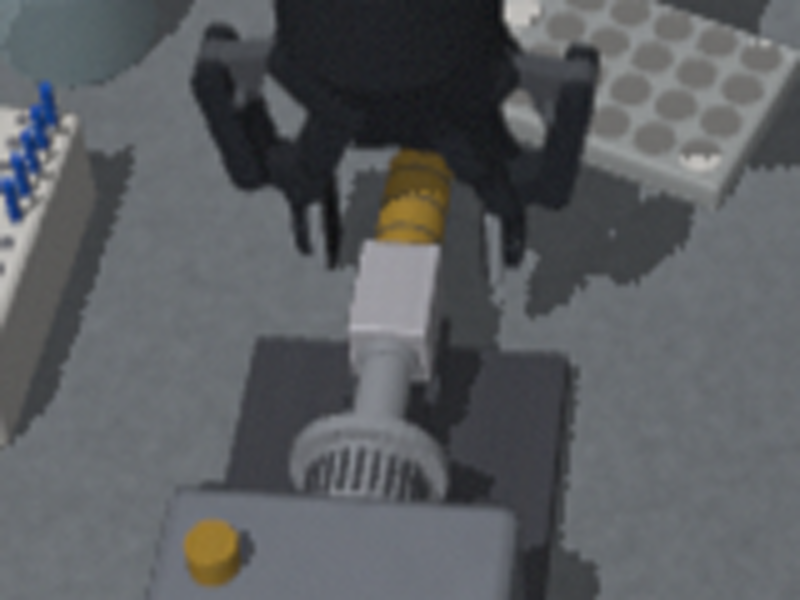

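>>> jog_arm --steps '[[[0,0,0],[0,0,0]],[[0,0,0],[0,0,0]],[[0,0,0],[0,0,0]],[[0,0,0],[0,0,0]],[[0,0,0],[0,0,0]],[[0,0,0],[0,0,0]]]' --claw 0

```text
clock: 6.42
ee_pos: [0.5794, 0.163, 0.0422]
eef_rot: [0.438, 0.555, -0.437, 0.556]
force: [-0.9, -0.6, 5.3]
width: 0.261
```

>>> jog_arm --steps '[[[0.0012,-0.0049,0],[0,0,0]],[[0.0023,-0.0097,0],[0,0,0]],[[0.0035,-0.0146,0],[0,0,0]],[[0.0047,-0.0194,0],[0,0,0]],[[0.0058,-0.0243,0],[0,0,0]],[[0.007,-0.0292,0],[0,0,0]],[[0.0082,-0.034,0],[0,0,0]],[[0.0093,-0.0389,0],[0,0,0]],[[0.0105,-0.0438,0],[0,0,0]],[[0.0117,-0.0486,0],[0,0,0]]]'

```text
clock: 7.25
ee_pos: [0.59, 0.1135, 0.0407]
eef_rot: [0.438, 0.555, -0.438, 0.555]
force: [0.4, 0.2, -1.7]
width: 0.261
```

>>> jog_arm --steps '[[[0,0,0],[0,0,0]],[[0.0012,-0.0049,0.002],[0,0,0]],[[0.0023,-0.0097,0.004],[0,0,0]],[[0.0023,-0.0097,0.004],[0,0,0]]]'

```text
clock: 7.58
ee_pos: [0.5933, 0.1038, 0.0459]
eef_rot: [0.438, 0.555, -0.438, 0.556]
force: [0.2, -0.3, -0.9]
width: 0.259
```

```bash
python3 - <<'E'
from h import *
s=st();d=s['ee_pos'][:2]-P0;print(d@PX,d@[-PX[1],PX[0]])
a=snap('top','t6')['pixels'];b=snap('side','s6')['pixels']
A=cv2.resize(a[150:270,130:350],(640,349),interpolation=2);B=cv2.resize(b[190:320,200:360],(640,520),interpolation=2)
cv2.imwrite('pics/c6.png',cv2.resize(np.vstack([A,B]),None,fx=.68,fy=.68)[:,:,::-1])
E
```

```text
t 7.58 p [0.5933 0.1038 0.0459] jaw deg 13.46 x [ 0.0011 -0.0004 -1.    ] F [ 0.2  -0.25 -0.89] w 0.259
0.1971857240713308 0.0002752172375737395
```

View pics/c6.png

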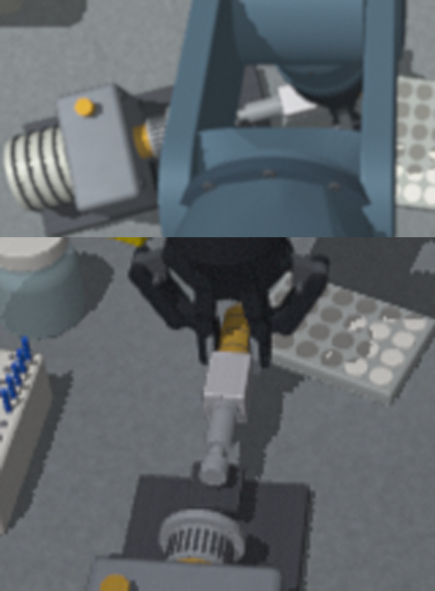

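>>> jog_arm --steps '[[[0,0,0.03],[0,0,0]],[[0,0,0.06],[0,0,0]],[[0,-0.01,0.09],[0,0,-2]],[[0.002,-0.04,0.1],[0,0,-4]],[[0.003,-0.075,0.1],[0,0,-6]],[[0.004,-0.11,0.1],[0,0,-8]],[[0.005,-0.145,0.1],[0,0,-10]],[[0.006,-0.18,0.1],[0,0,-12.4]],[[0.008,-0.215,0.1],[0,0,-12.4]],[[0.009,-0.25,0.1],[0,0,-12.4]]]'

```text
clock: 8.52
ee_pos: [0.6015, -0.1466, 0.1454]
eef_rot: [0.495, 0.505, -0.495, 0.505]
force: [1.2, 0.6, -1.1]
width: 0.257
```

>>> jog_arm --steps '[[[0.001,-0.03,0],[0,0,0]],[[0.0017,-0.055,-0.01],[0,0,0]],[[0.0017,-0.066,-0.02],[0,0,0]],[[0.0017,-0.066,-0.02],[0,0,0]],[[0.0017,-0.066,-0.02],[0,0,0]],[[0.0017,-0.066,-0.02],[0,0,0]]]'

```text
clock: 9.02
ee_pos: [0.6032, -0.2098, 0.1251]
eef_rot: [0.495, 0.505, -0.495, 0.505]
force: [1.2, -0.3, -1.6]
width: 0.263
```

```bash
python3 - <<'E'
from h import *
s=st();d=s['ee_pos'][:2]-C0;print(d@CX,d@CY)
a=snap('top','t7')['pixels'];b=snap('side','s7')['pixels']
A=cv2.resize(a[150:250,370:490],(480,400),interpolation=2);B=cv2.resize(b[90:190,270:390],(480,400),interpolation=2)
cv2.imwrite('pics/c7.png',cv2.resize(np.hstack([A,B]),(800,333))[:,:,::-1])
C=cv2.resize(b[80:190,280:390],(600,600),interpolation=2);cv2.imwrite('pics/c7s.png',C[:,:,::-1])
E
```

```text
t 9.02 p [ 0.6032 -0.2098  0.1251] jaw deg 1.14 x [-0.0007  0.001  -1.    ] F [ 1.19 -0.27 -1.64] w 0.263
0.03378746462686725 -0.00044106161232683504
```

View pics/c7.png

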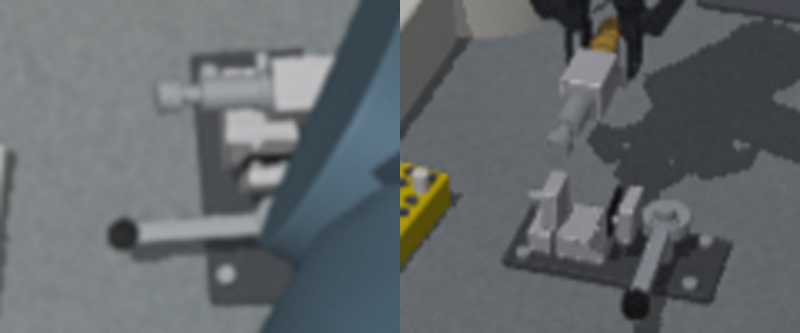

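View pics/c7s.png

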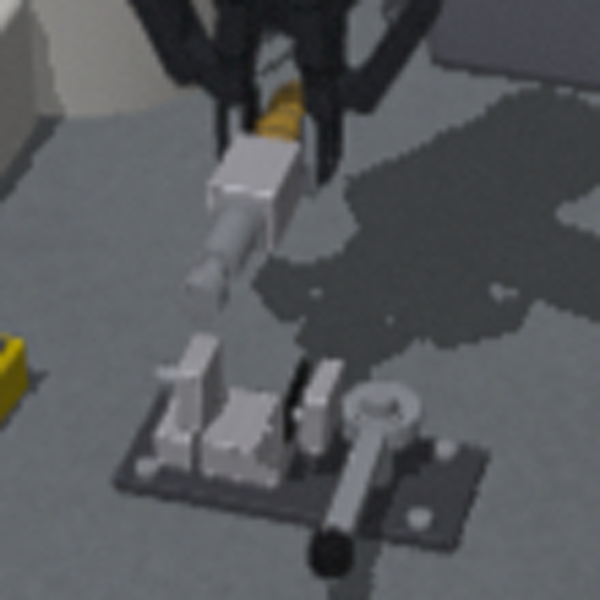

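```bash
python3 - <<'E'
from h import *
T=load('t7');S=load('s7');T0=load('top0');S0=load('side0')
tp=get_state()['ee_pos']
def loc(w): d=w[:2]-C0; return (np.array([d@CX,d@CY])*1e3).round(1)
za=tp[2]+.019
def k(x,y):return (x+.5)/3.3333+370-.5,(y+.5)/3.3333+150-.5
print('tcp',loc(tp))
print('nip end top',loc(onz(T,*k(156,96),za)),'nip axis',loc(onz(T,*k(235,94),za)),'sq corners', loc(onz(T,*k(273,60),za+.014)),loc(onz(T,*k(275,109),za+.014)))
def ks(x,y):return (x+.5)/5.4545+280-.5,(y+.5)/5.4545+80-.5
c=[onz(S,*ks(*q),za+.014) for q in((240,137),(302,150),(270,205),(208,185))];print('sq side',[loc(q) for q in c],loc(np.mean(c,0)))
o=(395,155,6)
print('backjaw top0',loc(onz(T0,*px(*o,285,137),.056)),loc(onz(T0,*px(*o,385,135),.056)))
print('camjaw top0',loc(onz(T0,*px(*o,298,265),.056)),loc(onz(T0,*px(*o,400,264),.056)))
print('block',[loc(onz(T0,*px(*o,*q),.026)) for q in((255,155),(380,150),(388,248),(265,268))])
o=(295,135,8)
print('side backjaw',[loc(onz(S0,*px(*o,*q),.056)) for q in((145,105),(178,110),(205,55),(170,48))])
print('side camjaw',[loc(onz(S0,*px(*o,*q),.056)) for q in((328,148),(358,152),(384,92),(350,86))])
print('side block',[loc(onz(S0,*px(*o,*q),.026)) for q in((178,205),(292,225),(300,150),(215,130))])
E
```

```text
tcp [33.8  0. ]
nip end top [-78.3  -0.5] nip axis [-38.5  -1.3] sq corners [-21.4  12.2] [-22.4 -12.9]
sq side [array([7.8, 8.9]), array([  5.7, -17.2]), array([-34.7, -16. ]), array([-28.2,  10.9])] [-12.4  -3.4]
backjaw top0 [-15.8  19. ] [15.1 18.2]
camjaw top0 [-15.  -21.7] [ 16.2 -22.7]
block [array([-19.2,  20.1]), array([20.7, 20. ]), array([ 20.5, -12.1]), array([-18.9, -16.9])]
side backjaw [array([-15.7,  27.9]), array([-15.3,  18.2]), array([11.9, 18.5]), array([12.2, 29.2])]
side camjaw [array([-20. , -27.4]), array([-19.4, -36. ]), array([  9.5, -35.7]), array([  9.5, -25.6])]
side block [array([-20.7,  16.9]), array([-20.1, -17.2]), array([14.1, -9.7]), array([16.1, 17. ])]
```

>>> jog_arm --steps '[[[0.001,-0.002,0],[0,0,0]],[[0.001,-0.002,-0.02],[0,0,0]],[[0.001,-0.002,-0.04],[0,0,0]],[[0.001,-0.002,-0.055],[0,0,0]],[[0.001,-0.002,-0.06],[0,0,0]],[[0.001,-0.002,-0.06],[0,0,0]],[[0.001,-0.002,-0.06],[0,0,0]]]'

```text
clock: 9.7
ee_pos: [0.6048, -0.2131, 0.0659]
eef_rot: [0.495, 0.505, -0.495, 0.505]
force: [0.2, -0.4, -2.3]
width: 0.26
```

```bash
python3 - <<'E'
from h import *
s=st();d=s['ee_pos'][:2]-C0;print(d@CX,d@CY)
a=snap('top','t8')['pixels'];b=snap('side','s8')['pixels']
cv2.imwrite('pics/c8t.png',cv2.resize(a[150:250,390:490],(600,600),interpolation=2)[:,:,::-1])
cv2.imwrite('pics/c8s.png',cv2.resize(b[100:190,290:380],(600,600),interpolation=2)[:,:,::-1])
E
```

```text
t 9.7 p [ 0.6048 -0.2131  0.0659] jaw deg 1.12 x [ 0.0006 -0.0003 -1.    ] F [ 0.18 -0.35 -2.25] w 0.26
0.03708074759628115 0.001071385349414057
```

View pics/c8t.png

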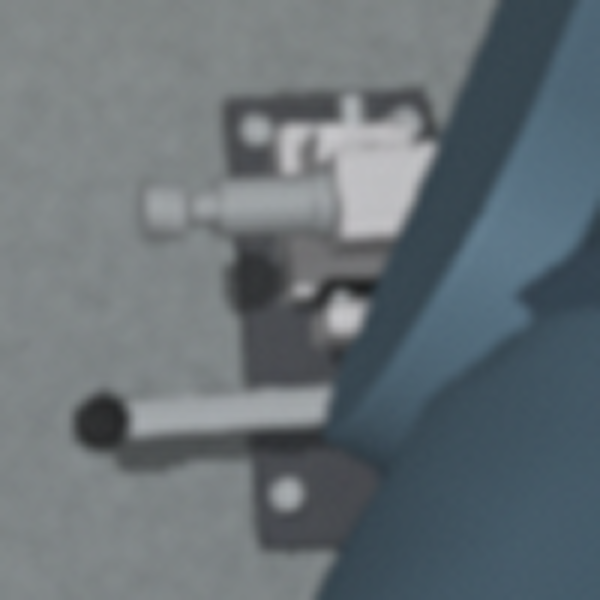

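View pics/c8s.png

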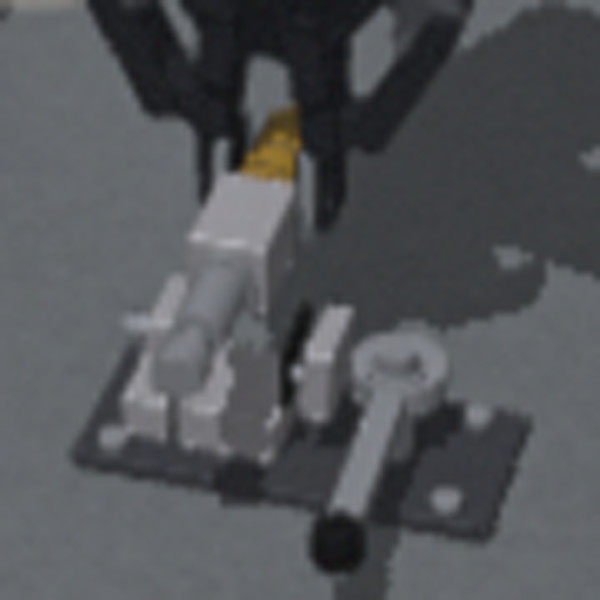

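```bash
python3 - <<'E'
from h import *
T=load('t8');S=load('s8');z=.0659+.0185
def loc(w): d=w[:2]-C0; return (np.array([d@CX,d@CY])*1e3).round(1)
k=lambda x,y:px(390,150,6,x,y)
ks=lambda x,y:px(290,100,600/90,x,y)
print('sq',loc(onz(T,*k(335,143),z+.014)),loc(onz(T,*k(342,238),z+.014)),'neck',loc(onz(T,*k(250,205),z)),'head end',loc(onz(T,*k(140,210),z)))
c=[onz(S,*ks(*q),z+.014) for q in((227,172),(300,185),(268,250),(190,237))];print([loc(q) for q in c],loc(np.mean(c,0)))
# same-camera back-jaw/camjaw/block corners
print('side base corner',loc(onz(S,*ks(75,458),.008)),loc(onz(S,*ks(490,538),.008)),loc(onz(S,*ks(533,410),.008)))
E
```

```text
sq [-18.6  16.6] [-18.9 -12.3] neck [-42.3   1.9] head end [-75.3   1.8]
[array([17.2, 11.7]), array([ 16.8, -14.1]), array([-21.7, -14.1]), array([-22. ,  12.6])] [-2.4 -0.9]
side base corner [-38.4  50.4] [-38.5 -97.8] [ 33.  -96.2]
```

>>> jog_arm --steps '[[[-0.001,0,-0.01],[0,0,0]],[[-0.001,0,-0.02],[0,0,0]],[[-0.001,0,-0.028],[0,0,0]],[[-0.001,0,-0.035],[0,0,0]],[[-0.001,0,-0.035],[0,0,0]],[[-0.001,0,-0.035],[0,0,0]]]'

```text
clock: 10.3
ee_pos: [0.6026, -0.2129, 0.0292]
eef_rot: [0.495, 0.505, -0.495, 0.504]
force: [-0.2, -0.7, -2.0]
width: 0.26
```

>>> jog_arm --steps '[[[0,0,-0.002],[0,0,0]],[[0,0,-0.004],[0,0,0]],[[0,0,-0.006],[0,0,0]],[[0,0,-0.007],[0,0,0]],[[0,0,-0.007],[0,0,0]]]'

```text
clock: 10.72
ee_pos: [0.6032, -0.2132, 0.0231]
eef_rot: [0.495, 0.505, -0.495, 0.505]
force: [0.4, 0.9, -1.5]
width: 0.256
```

```bash
python3 - <<'E'
from h import *
s=st();d=s['ee_pos'][:2]-C0;print(d@CX,d@CY)
a=snap('top','t9')['pixels'];b=snap('side','s9')['pixels']
cv2.imwrite('pics/c9t.png',cv2.resize(a[150:250,390:490],(600,600),interpolation=2)[:,:,::-1])
cv2.imwrite('pics/c9s.png',cv2.resize(b[100:190,290:380],(600,600),interpolation=2)[:,:,::-1])
E
```

```text
t 10.72 p [ 0.6032 -0.2132  0.0231] jaw deg 1.09 x [-0.0002  0.0001 -1.    ] F [ 0.41  0.85 -1.53] w 0.256
0.0372278020950554 -0.000535498117275328
```

View pics/c9t.png

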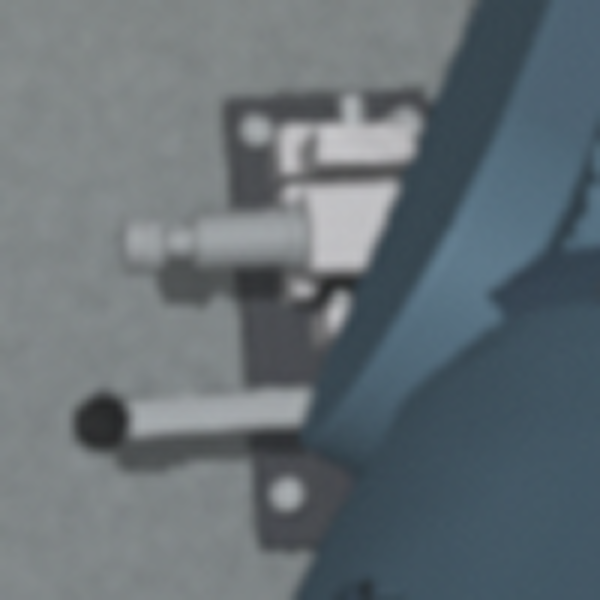

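View pics/c9s.png

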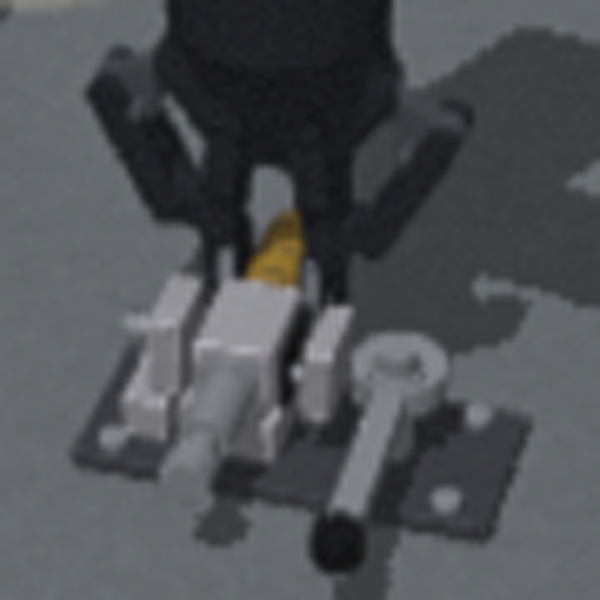

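>>> jog_arm --steps '[[[0,0,-0.001],[0,0,0]],[[0,0,-0.0015],[0,0,0]],[[0,0,-0.0015],[0,0,0]],[[0,0,-0.0015],[0,0,0]]]'

```text
clock: 11.15
ee_pos: [0.6036, -0.2135, 0.0224]
eef_rot: [0.495, 0.504, -0.495, 0.505]
force: [-1.0, -0.7, 4.0]
width: 0.262
```

>>> jog_arm --steps '[[[0,0,0],[0,0,0]],[[0,0,0],[0,0,0]],[[0,0,0],[0,0,0]],[[0,0,0],[0,0,0]],[[0,0,0],[0,0,0]]]' --claw 0.045

```text
clock: 11.57
ee_pos: [0.6033, -0.2132, 0.0217]
eef_rot: [0.495, 0.505, -0.495, 0.505]
force: [-0.0, 0.4, -0.3]
width: 0.528
```

>>> jog_arm --steps '[[[0,0,0.01],[0,0,0]],[[0,0,0.03],[0,0,0]],[[0,0,0.06],[0,0,0]],[[0,0,0.1],[0,0,0]],[[0,-0.03,0.13],[0,0,0]],[[0,-0.07,0.13],[0,0,0]],[[0,-0.1,0.13],[0,0,0]],[[0,-0.1,0.13],[0,0,0]]]'

```text
clock: 12.23
ee_pos: [0.6032, -0.3197, 0.1543]
eef_rot: [0.496, 0.502, -0.497, 0.506]
force: [-0.2, 0.7, 0.2]
width: 0.531
```

```bash
python3 - <<'E'
from h import *
s=st()
a=snap('top','t10')['pixels'];b=snap('side','s10')['pixels']
cv2.imwrite('pics/c10t.png',cv2.resize(a[150:250,390:490],(600,600),interpolation=2)[:,:,::-1])
cv2.imwrite('pics/c10s.png',cv2.resize(b[100:190,290:380],(600,600),interpolation=2)[:,:,::-1])
E
```

```text
t 12.23 p [ 0.6032 -0.3197  0.1543] jaw deg 0.84 x [ 0.0031 -0.0049 -1.    ] F [-0.24  0.72  0.25] w 0.531
```

View pics/c10t.png

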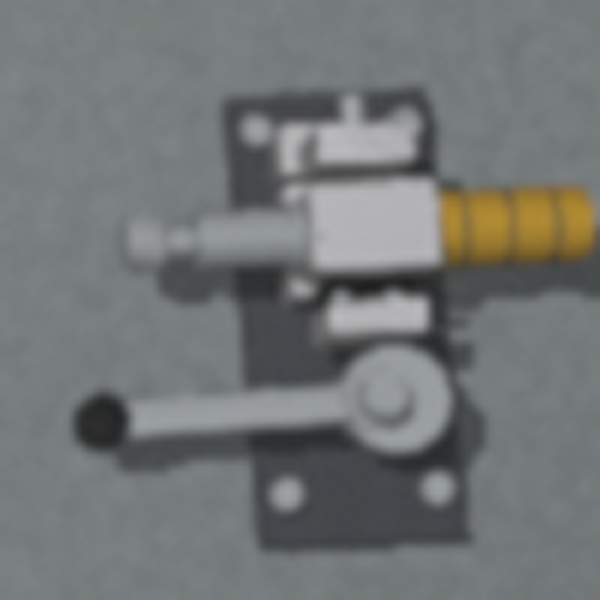

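View pics/c10s.png

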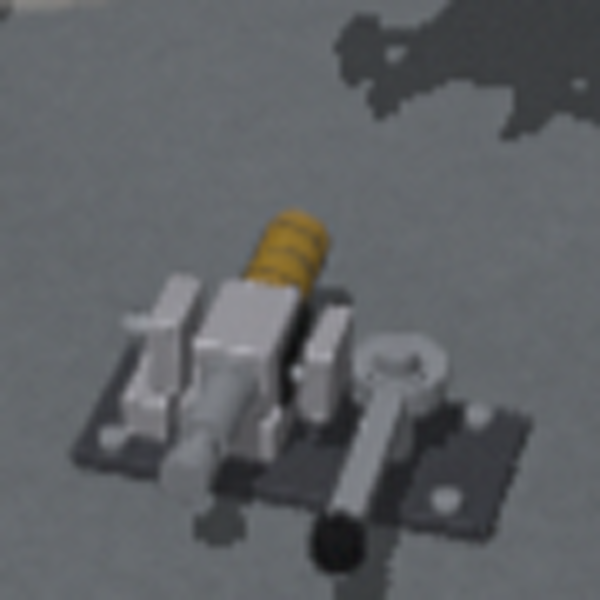

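```bash
cat > m2.py <<'E'
from h import *
T=load('t10')
def loc(w): d=w[:2]-C0; return (np.array([d@CX,d@CY])*1e3).round(1)
k=lambda x,y:px(390,150,6,x,y)
q=[loc(onz(T,*k(*p),.054)) for p in((305,185),(437,178),(443,268),(313,275))];print(q,np.mean(q,0))
print('bj',loc(onz(T,*k(318,165),.056)),loc(onz(T,*k(418,160),.056)))
g=cv2.cvtColor(T['pixels'],cv2.COLOR_RGB2GRAY)
for c in (447,450,453,456): print(c,g[168:205,c].tolist())
b=(g<60).astype(np.uint8);b[:, :400]=0;b[:,415:]=0;b[:210]=0;b[230:]=0
m=cv2.moments(b,True);e=onz(T,m['m10']/m['m00'],m['m01']/m['m00'],.040);print('ball',e,loc(e))
v=np.array(loc(e))-[0,-55];print(v,np.hypot(*v),'ang',np.arctan2(-v[1],-v[0]))
E
python3 m2.py
```

```text
[array([-18.9,  13.8]), array([22. , 14.2]), array([ 21.4, -14.4]), array([-18.7, -14.8])] [ 1.45 -0.3 ]
bj [-14.8  19.6] [16.1 19.8]
447 [141, 142, 156, 176, 181, 182, 184, 183, 165, 115, 79, 90, 128, 167, 180, 181, 180, 180, 180, 180, 180, 180, 179, 180, 181, 175, 148, 99, 55, 49, 88, 128, 152, 171, 181, 180, 168]
450 [114, 120, 142, 166, 177, 177, 178, 179, 162, 113, 79, 98, 139, 171, 181, 180, 179, 180, 179, 179, 180, 178, 179, 179, 181, 174, 145, 97, 54, 34, 41, 83, 136, 169, 180, 179, 163]
453 [72, 91, 133, 169, 178, 175, 175, 175, 158, 111, 80, 104, 145, 171, 179, 180, 181, 180, 179, 179, 180, 178, 178, 179, 180, 170, 139, 92, 51, 37, 63, 111, 153, 174, 179, 177, 159]
456 [116, 138, 149, 165, 174, 176, 177, 170, 143, 98, 78, 118, 163, 179, 178, 179, 179, 179, 179, 180, 178, 178, 177, 178, 179, 164, 124, 77, 45, 48, 94, 147, 177, 180, 179, 179, 161]
ball [ 0.5448 -0.0922  0.04  ] [-84.9 -56.6]
[-84.9  -1.6] 84.9150752222478 ang 0.018843470217351263
```

```bash
cat >> h.py <<'E'
PIV=C0-.055*CY
def fing(a,r=.06,off=.0205):
    th=TC+np.pi+a;d=np.array([np.cos(th),np.sin(th)]);n=np.array([d[1],-d[0]]);return PIV+r*d+off*n
E
python3 - <<'E'
from h import *
s=st();print(s['joints']);print(PIV)
print('start',fing(0.02,off=.0265))
for a in(0,.1,.2,.3,.4,.5,.6,.7,.8,.9,1,1.1,1.2,1.3):print(a,np.degrees(a).round(1),fing(a),(fing(a)-fing(0)).round(4))
E
```

```text
t 12.33 p [ 0.6029 -0.3145  0.1523] jaw deg 0.96 x [ 0.0003  0.     -1.    ] F [-0.38 -0.28 -0.66] w 0.524
[-0.655   0.4792  1.3859  0.0002  1.2763 -0.6718]
[ 0.548  -0.1771]
start [ 0.5721 -0.1161]
0 0.0 [ 0.5674 -0.1167] [0. 0.]
0.1 5.7 [ 0.5612 -0.115 ] [-0.0061  0.0016]
0.2 11.5 [ 0.555 -0.114] [-0.0124  0.0026]
0.3 17.2 [ 0.5486 -0.1137] [-0.0187  0.003 ]
0.4 22.9 [ 0.5423 -0.1139] [-0.025   0.0028]
0.5 28.6 [ 0.536  -0.1148] [-0.0313  0.0019]
0.6 34.4 [ 0.5299 -0.1163] [-0.0375  0.0004]
0.7 40.1 [ 0.5239 -0.1184] [-0.0434 -0.0017]
0.8 45.8 [ 0.5182 -0.1211] [-0.0492 -0.0044]
0.9 51.6 [ 0.5127 -0.1244] [-0.0546 -0.0077]
1 57.3 [ 0.5077 -0.1282] [-0.0597 -0.0115]
1.1 63.0 [ 0.503  -0.1324] [-0.0644 -0.0158]
1.2 68.8 [ 0.4987 -0.1371] [-0.0686 -0.0205]
1.3 74.5 [ 0.495  -0.1423] [-0.0724 -0.0256]
```

>>> jog_arm --steps '[[[-0.004,0.03,0],[0,0,0]],[[-0.01,0.06,0],[0,0,0]],[[-0.015,0.095,0],[0,0,0]],[[-0.02,0.13,0],[0,0,0]],[[-0.025,0.165,0],[0,0,0]],[[-0.0307,0.198,0],[0,0,0]],[[-0.0307,0.198,-0.03],[0,0,0]],[[-0.0307,0.198,-0.06],[0,0,0]],[[-0.0307,0.198,-0.075],[0,0,0]],[[-0.0307,0.198,-0.075],[0,0,0]]]' --claw 0

```text
clock: 13.17
ee_pos: [0.5691, -0.1121, 0.0728]
eef_rot: [0.494, 0.508, -0.496, 0.502]
force: [-0.7, 0.0, 0.7]
width: -0.003
```

>>> jog_arm --steps '[[[0,0,0],[0,0,0]],[[0,0,0],[0,0,0]]]'

```text
clock: 13.33
ee_pos: [0.5733, -0.115, 0.0781]
eef_rot: [0.495, 0.504, -0.495, 0.505]
force: [-0.7, -0.9, -1.0]
width: -0.001
```

```bash
python3 - <<'E'
from h import *
s=st()
a=snap('top','t11')['pixels'];b=snap('side','s11')['pixels']
cv2.imwrite('pics/c11.png',cv2.resize(np.hstack([a[150:250,390:490],b[100:200,280:380]]),(800,400),interpolation=2)[:,:,::-1])
E
```

```text
t 13.33 p [ 0.5733 -0.115   0.0781] jaw deg 1.12 x [ 0.0015 -0.0005 -1.    ] F [-0.7 -0.9 -1. ] w -0.001
```

View pics/c11.png

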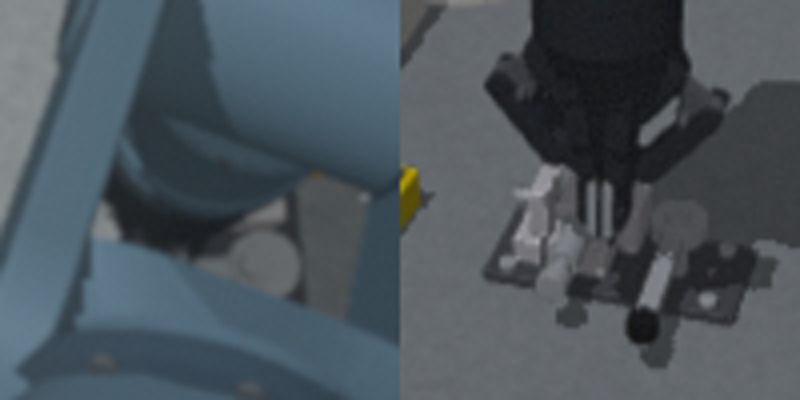

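>>> jog_arm --steps '[[[0,0,-0.01],[0,0,0]],[[0,0,-0.02],[0,0,0]],[[0,0,-0.025],[0,0,0]],[[0,0,-0.03],[0,0,0]],[[0,0,-0.03],[0,0,0]]]'

```text
clock: 13.85
ee_pos: [0.5714, -0.1149, 0.045]
eef_rot: [0.495, 0.506, -0.496, 0.504]
force: [0.6, 0.2, -0.2]
width: -0.001
```

```bash
python3 - <<'E'
from h import *
s=st()
b=snap('side','s12')['pixels']
cv2.imwrite('pics/c12.png',cv2.resize(b[100:200,280:380],(600,600),interpolation=2)[:,:,::-1])
E
```

```text
t 13.85 p [ 0.5714 -0.1149  0.045 ] jaw deg 1.08 x [-0.0027  0.0012 -1.    ] F [ 0.55  0.16 -0.24] w -0.001
```

View pics/c12.png

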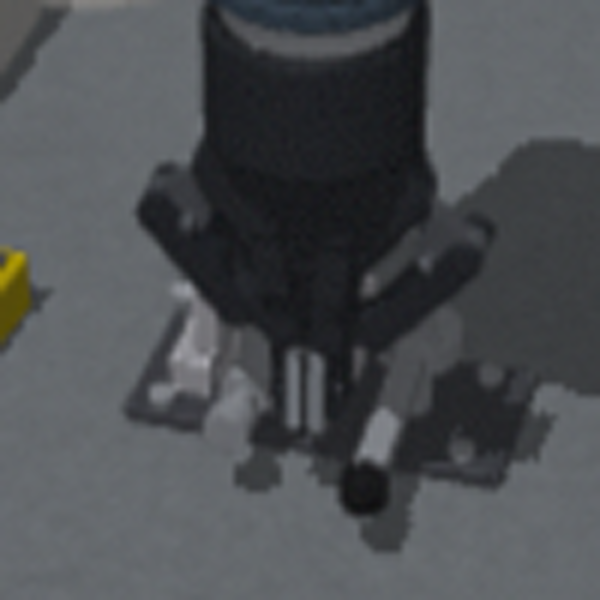

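>>> jog_arm --steps '[[[0,0,-0.008],[0,0,0]],[[0,0,-0.015],[0,0,0]],[[0,0,-0.0185],[0,0,0]],[[0,0,-0.0185],[0,0,0]],[[0,0,-0.0185],[0,0,0]]]'

```text
clock: 14.32
ee_pos: [0.5723, -0.1151, 0.0278]
eef_rot: [0.495, 0.505, -0.495, 0.504]
force: [1.1, -0.1, 0.7]
width: -0.002
```

>>> jog_arm --steps '[[[-0.0056,-0.0009,0],[0,0,0]],[[-0.0087,-0.0001,0],[0,0,2.9]],[[-0.0117,0.0007,0],[0,0,5.7]],[[-0.0148,0.0012,0],[0,0,8.6]],[[-0.018,0.0017,0],[0,0,11.5]],[[-0.0243,0.0021,0],[0,0,17.2]],[[-0.0306,0.0019,0],[0,0,22.9]],[[-0.0369,0.001,0],[0,0,28.6]],[[-0.0369,0.001,0],[0,0,28.6]],[[-0.0369,0.001,0],[0,0,28.6]]]'

```text
clock: 15.15
ee_pos: [0.5356, -0.1144, 0.0288]
eef_rot: [0.356, 0.611, -0.356, 0.611]
force: [0.5, 0.2, -0.0]
width: -0.002
```

```bash
python3 - <<'E'
from h import *
s=st();print(fing(.5))
a=snap('top','t13')['pixels'];b=snap('side','s13')['pixels']
cv2.imwrite('pics/c13.png',cv2.resize(np.hstack([a[150:250,390:490],b[100:200,280:380]]),(800,400),interpolation=2)[:,:,::-1])
E
```

```text
t 15.15 p [ 0.5356 -0.1144  0.0288] jaw deg 29.51 x [ 0.0003 -0.0003 -1.    ] F [ 0.46  0.18 -0.03] w -0.002
[ 0.536  -0.1148]
```

View pics/c13.png

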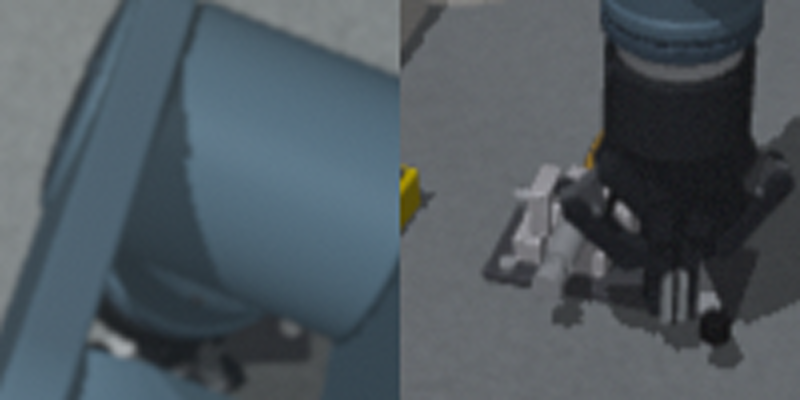

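>>> jog_arm --steps '[[[-0.0061,-0.0015,0],[0,0,5.7]],[[-0.0121,-0.0036,0],[0,0,11.5]],[[-0.0178,-0.0063,0],[0,0,17.2]],[[-0.0206,-0.0079,0],[0,0,20]],[[-0.0233,-0.0096,0],[0,0,22.9]],[[-0.0259,-0.0114,0],[0,0,25.8]],[[-0.0283,-0.0134,0],[0,0,28.6]],[[-0.0307,-0.0155,0],[0,0,31.5]],[[-0.0307,-0.0155,0],[0,0,31.5]],[[-0.0307,-0.0155,0],[0,0,31.5]]]'

```text
clock: 16.08
ee_pos: [0.5054, -0.1297, 0.0285]
eef_rot: [0.177, 0.684, -0.177, 0.685]
force: [1.9, 1.8, 0.5]
width: -0.002
```

```bash
python3 - <<'E'
from h import *
s=st();print(fing(1.05))
a=snap('top','t14')['pixels'];b=snap('side','s14')['pixels']
cv2.imwrite('pics/c14.png',cv2.resize(np.hstack([a[150:250,390:490],b[100:200,280:380]]),(800,400),interpolation=2)[:,:,::-1])
E
```

```text
t 16.08 p [ 0.5054 -0.1297  0.0285] jaw deg 61.03 x [ 0.0007 -0.     -1.    ] F [1.9  1.76 0.52] w -0.002
[ 0.5053 -0.1302]
```

View pics/c14.png

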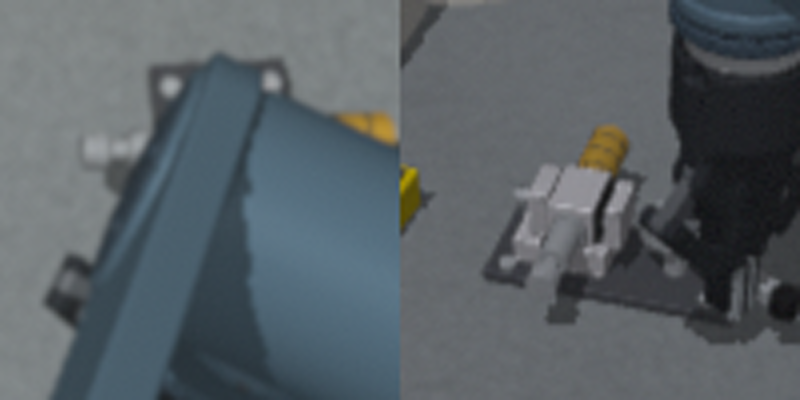

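>>> jog_arm --steps '[[[0.005,0.009,0],[0,0,0]],[[0.01,0.018,0],[0,0,0]],[[0.01,0.018,0.03],[0,0,0]],[[0.01,0.018,0.07],[0,0,0]],[[0.01,0,0.1],[0,0,0]],[[0.01,-0.04,0.12],[0,0,0]],[[0.01,-0.08,0.12],[0,0,0]],[[0.01,-0.12,0.12],[0,0,0]],[[0.01,-0.16,0.12],[0,0,0]],[[0.01,-0.2,0.12],[0,0,0]]]'

```text
clock: 17.02
ee_pos: [0.5152, -0.3307, 0.1483]
eef_rot: [0.176, 0.685, -0.176, 0.685]
force: [0.5, 0.3, 0.3]
width: 0.0
```

>>> jog_arm --steps '[[[0,0,0],[0,0,0]],[[0,0,0],[0,0,0]]]'

```text
clock: 17.18
ee_pos: [0.5148, -0.331, 0.1477]
eef_rot: [0.177, 0.685, -0.177, 0.684]
force: [-0.7, 0.4, -0.5]
width: 0.001
```

```bash
python3 - <<'E'
from h import *
s=st()
a=snap('top','t15')['pixels'];b=snap('side','s15')['pixels']
cv2.imwrite('pics/c15t.png',cv2.resize(a[150:250,390:490],(600,600),interpolation=2)[:,:,::-1])
cv2.imwrite('pics/c15s.png',cv2.resize(b[100:200,290:390],(600,600),interpolation=2)[:,:,::-1])
E
```

```text
t 17.18 p [ 0.5148 -0.331   0.1477] jaw deg 61.0 x [-0.0008  0.0005 -1.    ] F [-0.71  0.42 -0.52] w 0.001
```

View pics/c15t.png

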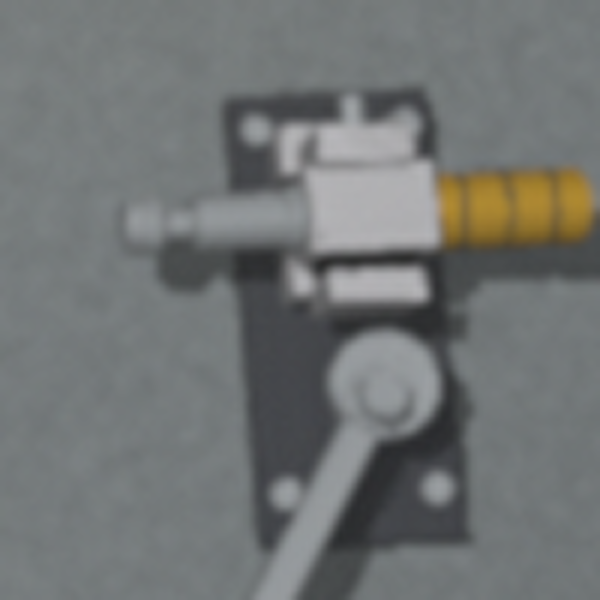

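View pics/c15s.png

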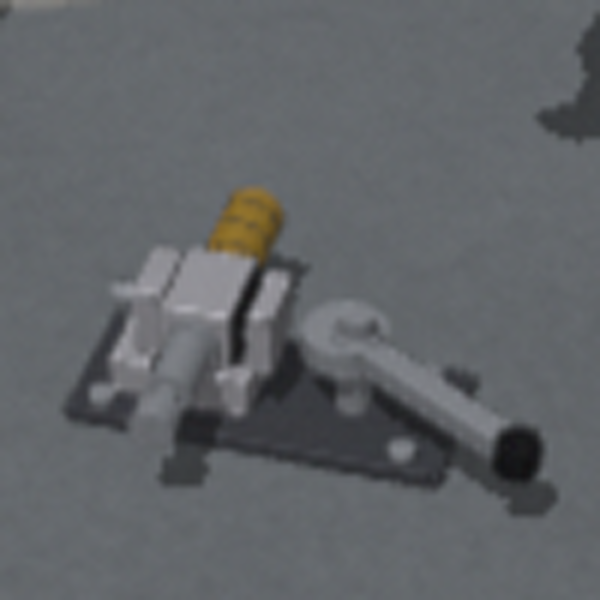

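```bash
cat > m3.py <<'E'
from h import *
import sys
def loc(w): d=w[:2]-C0; return np.array([d@CX,d@CY])*1e3
def edge(im,X,z,y0,y1,rise,lev=None):
    # profile along cradle y at cradle x=X,height z : return profile
    ys=np.arange(y0,y1,.25);out=[]
    g=cv2.cvtColor(im['pixels'],cv2.COLOR_RGB2GRAY).astype(np.float32)
    for y in ys:
        p=C0+CX*X/1e3+CY*y/1e3;u,v=proj(im,[p[0],p[1],z]);out.append(cv2.remap(g,np.float32([[u]]),np.float32([[v]]),cv2.INTER_LINEAR)[0,0])
    out=np.array(out);d=np.gradient(cv2.GaussianBlur(out[:,None],(1,7),0)[:,0]);i=np.argmax(d*rise);return ys[i]
for n in sys.argv[1:]:
    T=load(n)
    for X in(-8,0,8,12):
        hi=edge(T,X,.054,6,17.5,-1);lo=edge(T,X,.054,-18,-6,1);cj=edge(T,X,.056,-24,-12 if n!='t10' else -18,-1)
        print(n,X,'sq hi',hi,'lo',lo,'camjaw',cj,'bj',edge(T,X,.056,16,24,1))
    g=cv2.cvtColor(T['pixels'],cv2.COLOR_RGB2GRAY);b=(g<60).astype(np.uint8)
    for zz in (.036,):
      best=None
      nlab,lab,stt,cen=cv2.connectedComponentsWithStats(b)
      for i in range(1,nlab):
        e=loc(onz(T,*cen[i],.04));v=e-[0,-55]
        if 25<stt[i,4]<120 and abs(np.hypot(*v)-85)<8: print('ball',stt[i,4],e,np.hypot(*v),'a',np.arctan2(-v[1],-v[0]))
E
python3 m3.py t10 t15
```

```text
t10 -8 sq hi 13.5 lo -14.0 camjaw -22.25 bj 20.0
t10 0 sq hi 14.75 lo -13.75 camjaw -22.25 bj 19.75
t10 8 sq hi 14.5 lo -14.0 camjaw -22.25 bj 19.5
t10 12 sq hi 14.5 lo -14.0 camjaw -22.25 bj 19.5
ball 53 [-84.9408 -56.6088] 84.95604386828506 a 0.01893786594389119
t15 -8 sq hi 16.5 lo -8.0 camjaw -13.75 bj 20.5
t15 0 sq hi 16.5 lo -8.25 camjaw -13.25 bj 20.0
t15 8 sq hi 16.25 lo -8.25 camjaw -13.25 bj 21.5
t15 12 sq hi 16.0 lo -8.5 camjaw -13.25 bj 21.25
ball 64 [ -43.5628 -126.363 ] 83.6085679341434 a 1.0227361653438192
```

>>> jog_arm --steps '[[[0,0.04,0],[0,0,0]],[[0,0.08,0],[0,0,0]],[[0,0.12,0],[0,0,0]],[[0,0.16,0],[0,0,0]],[[0,0.2,0],[0,0,0]],[[0,0.218,0],[0,0,0]],[[0,0.218,-0.03],[0,0,0]],[[0,0.218,-0.06],[0,0,0]],[[0,0.218,-0.08],[0,0,0]],[[0,0.218,-0.08],[0,0,0]]]'

```text
clock: 18.12
ee_pos: [0.5113, -0.1079, 0.0641]
eef_rot: [0.176, 0.688, -0.174, 0.682]
force: [-1.7, 0.7, -0.3]
width: 0.002
```

>>> jog_arm --steps '[[[0,0,-0.02],[0,0,0]],[[0,0,-0.034],[0,0,0]],[[0,0,-0.04],[0,0,0]],[[0,0,-0.04],[0,0,0]]]'

```text
clock: 18.45
ee_pos: [0.5143, -0.1106, 0.0279]
eef_rot: [0.176, 0.686, -0.175, 0.684]
force: [-0.5, 0.4, -0.5]
width: -0.0
```

>>> jog_arm --steps '[[[-0.005,-0.009,0],[0,0,0]],[[-0.01,-0.018,0],[0,0,0]],[[-0.0122,-0.0203,0],[0,0,2.9]],[[-0.0144,-0.0226,0],[0,0,5.7]],[[-0.0165,-0.0251,0],[0,0,8.6]],[[-0.0184,-0.0276,0],[0,0,11.5]],[[-0.0203,-0.0301,0],[0,0,14.3]],[[-0.0203,-0.0301,0],[0,0,14.3]],[[-0.0203,-0.0301,0],[0,0,14.3]]]'

```text
clock: 19.2
ee_pos: [0.4951, -0.1427, 0.0294]
eef_rot: [0.09, 0.701, -0.09, 0.702]
force: [0.8, 2.2, 1.6]
width: -0.002
```

>>> jog_arm --steps '[[[0.004,0.01,0],[0,0,0]],[[0.008,0.022,0],[0,0,0]],[[0.008,0.022,0.03],[0,0,0]],[[0.008,0.022,0.07],[0,0,0]],[[0.008,0,0.1],[0,0,0]],[[0.008,-0.04,0.12],[0,0,0]],[[0.008,-0.08,0.12],[0,0,0]],[[0.008,-0.12,0.12],[0,0,0]],[[0.008,-0.16,0.12],[0,0,0]],[[0.008,-0.2,0.12],[0,0,0]]]'

```text
clock: 20.03
ee_pos: [0.5031, -0.3428, 0.1486]
eef_rot: [0.089, 0.701, -0.089, 0.701]
force: [0.8, 0.7, 0.4]
width: 0.0
```

>>> jog_arm --steps '[[[0,-0.03,0],[0,0,0]],[[0,-0.03,0],[0,0,0]],[[0,-0.03,0],[0,0,0]]]'

```text
clock: 20.28
ee_pos: [0.5027, -0.3726, 0.1478]
eef_rot: [0.09, 0.702, -0.09, 0.701]
force: [-0.4, 0.7, -0.2]
width: 0.003
```

```bash
python3 - <<'E'
from h import *
s=st()
a=snap('top','t16')['pixels'];b=snap('side','s16')['pixels']
cv2.imwrite('pics/c16.png',cv2.resize(np.hstack([a[150:260,380:490],b[100:210,290:400]]),(800,400),interpolation=2)[:,:,::-1])
cv2.imwrite('pics/full16t.png',a[:,:,::-1])
E
python3 m3.py t16
```

```text
t 20.28 p [ 0.5027 -0.3726  0.1478] jaw deg 75.34 x [-0.0005  0.0004 -1.    ] F [-0.37  0.68 -0.24] w 0.003
t16 -8 sq hi 16.5 lo -8.0 camjaw -12.75 bj 20.25
t16 0 sq hi 16.25 lo -8.0 camjaw -13.0 bj 20.0
t16 8 sq hi 16.25 lo -7.0 camjaw -13.0 bj 21.5
t16 12 sq hi 16.25 lo -7.0 camjaw -13.25 bj 21.25
ball 68 [ -23.0684 -135.0728] 83.32948317632444 a 1.2902987375903985
```

View pics/c16.png

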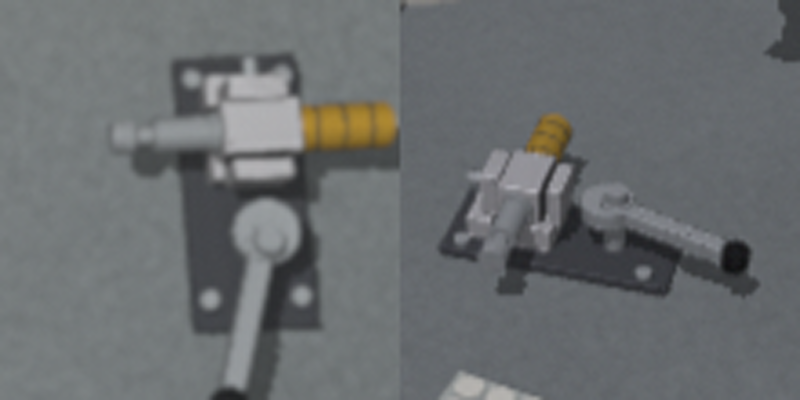

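View pics/full16t.png

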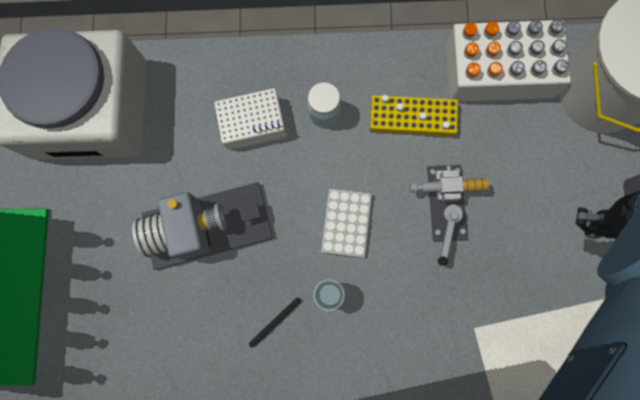

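```bash
python3 - <<'E'
from h import *
def loc(w): d=w[:2]-C0; return np.array([d@CX,d@CY])*1e3
for n in('t15','t16'):
    T=load(n);g=cv2.cvtColor(T['pixels'],cv2.COLOR_RGB2GRAY).astype(np.float32)
    a=1.02 if n=='t15' else 1.29; pts=[]
    d=np.array([-np.cos(a),-np.sin(a)]);m=np.array([-d[1],d[0]])
    for r in np.arange(25,72,3):
        w=np.arange(-14,14,.5);pr=[]
        for q in w:
            l=(np.array([0,-55])+d*r+m*q)/1e3;p=C0+CX*l[0]+CY*l[1];u,v=proj(T,[p[0],p[1],.042]);pr.append(cv2.remap(g,np.float32([[u]]),np.float32([[v]]),1)[0,0])
        pr=np.array(pr)-np.median(pr);wt=np.clip(pr-15,0,None)
        if wt.sum()>0: pts.append((r,(wt*w).sum()/wt.sum()))
    pts=np.array(pts);k=np.polyfit(pts[:,0],pts[:,1],1);print(n,'slope',k,'angle',a+np.arctan(k[0]))
    for X in (-5,2,9):
        pr=[]
        for y in np.arange(-26,-4,1.):
            p=C0+CX*X/1e3+CY*y/1e3;u,v=proj(T,[p[0],p[1],.055]);pr.append(int(cv2.remap(g,np.float32([[u]]),np.float32([[v]]),1)[0,0]))
        print(X,pr)
E
```

```text
t15 slope [ 0.0061 -0.8782] angle 1.0261000427760412
-5 [80, 99, 120, 144, 162, 171, 176, 177, 176, 173, 164, 151, 125, 96, 71, 49, 67, 87, 118, 145, 161, 173]
2 [81, 101, 124, 149, 163, 172, 174, 176, 176, 175, 168, 158, 131, 102, 72, 56, 67, 88, 118, 143, 162, 172]
9 [86, 107, 131, 156, 166, 174, 175, 176, 176, 174, 166, 150, 123, 95, 64, 55, 58, 81, 110, 136, 159, 168]
t16 slope [-0.0007 -0.6756] angle 1.289280298744362
-5 [61, 69, 80, 100, 122, 145, 162, 171, 175, 176, 177, 177, 170, 161, 135, 108, 98, 92, 118, 142, 159, 171]
2 [61, 69, 83, 100, 122, 145, 159, 170, 173, 175, 175, 173, 164, 151, 125, 103, 87, 90, 113, 136, 158, 169]
9 [57, 64, 76, 90, 110, 130, 148, 163, 170, 175, 176, 173, 164, 148, 123, 100, 78, 87, 106, 131, 156, 167]
```

```bash
python3 - <<'E'
from h import *
a=load('top0')['pixels'].astype(int);b=load('t16')['pixels'].astype(int)
print('pump sleeve diff',abs(a-b)[195:245,195:228].mean(), abs(a-b)[80:130,210:350].mean(),abs(a-b)[185:350,245:380].mean())
print(finish_job())
E
```

```text
pump sleeve diff 2.267272727272727 0.7146190476190476 3.087811447811448
the job is handed in; nothing more can be done
None
```

The job is done and handed in at about 20 s of the 61 s allowed. I pushed the sleeve back until the filter was ejected, then drew the filter straight out about 60 mm. The filter was laid in the cradle and released, and the lever was turned in two passes with the arm lifted clear each time.

My last checks, all from the camera images:
- **Filter:** level in the cradle, square part about 1.5 mm off centre along x. It sits at y ≈ 6 mm against the back jaw and did not move during the second lever pass.
- **Lever and pad:** the lever reads 1.29 rad by both the ball position and the bar direction. With the back-jaw setting estimated at about 3.7 mm, the pad is pressed in about 3 mm (I put it between 2.6 and 3.9 mm).
- **Sleeve and bystanders:** the sleeve flange is back at its starting image position. The bystanders look unmoved, and the arm is well clear.

Two measurements disagreed:
- **Cameras:** the side camera read positions about 3–6 mm off from the top camera at the cradle and pump. I relied on the top view and on relative measurements.
- **Pad after the first pass:** the cam-jaw gap suggested no compression, while the lever angle suggested about 0.5 mm. Both are within measurement error.

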